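Tip the rolls into the bowl and keep the tray raised

ROBOT

A 6-joint arm with a two-finger parallel gripper is mounted at the origin on a cart in front of the work surface, level with it; the furniture and walls round the work are solid. World frame = base frame: x ahead of the robot, y to its left, z up, the work surface at z = 0. Lengths are in m, angles in degrees, forces in N, time in s.
With the tool pointing down it reaches from about 0.3 to 0.75 m from the base axis. Payload 8.5 kg.
Tool frame: the origin (TCP) lies at the very end of the fingers, on their centre line; the grasp point (between the pads) lies env.pinch_z behind it (env.pinch_z is the distance from the TCP to the grasp point, in m); z points along the fingers, y is the line along which they close (so a half turn about z gives the same grasp; the last joint's range is limited). The gripper opens to 85 mm and grips with 20 to 120 N. Pads are 22 mm wide; open, the fingers measure 114 mm over their backs; the gripper's body (76 mm by 85 mm) begins 54 mm behind the grasp point. The pads swing forward as they close: fully open they stand 13 mm farther back than shut.
Start: joints at [55.101, 21.807, 74.336, -0, 83.858, -12.336], TCP at [0.211, 0.508, 0.231] pointing down, gripper open.
Joint ranges: [-178.18, 178.18], [-50.72, 133.34], [12.68, 142.11], [-81.47, 261.47], [9.98, 163.14], [-165.26, 165.26]. Speed limits (degrees/s): [136.94, 136.94, 180, 180, 180, 180].

INTERFACE

Orientations are given as a 3x3 rotation matrix whose columns are the frame's x, y, z axes.
In Python, from rig import telemetry, get_image, env gives the robot as it stands. The module is installed in compiled form; this text tells all that it offers.
- The arm moves only by the tool apply_moves, never from a script. Its argument "series" is a list of rows, each a list of 7 numbers: the shift along the tool's x, y, z in mm, then the turn, a rotation vector about the tool's x, y, z in degrees, then the opening, from 0 (shut) to 1 (fully open). A call has 1 to 12 rows; each row shifts and turns the commanded pose from where the row before left it, along the tool's axes as they then stand; what a row does not reach is not made up. A row lasts 1/8 s, in which the tool goes at most 62.5 mm and 10.7 degrees, less where a joint would pass 70% of its speed; a pose out of reach is approached as far as the arm can. A call with a gripper value outside its range is refused whole. The fingers move at their own pace and stop on an object; "grip_force" is the grip in N (left out, the last holds). Time passes only in rows, so rows that do not move let the fingers close. It gives the time, the measured TCP pose, the force, the opening and the grip force at its end, in the units of the state.
- telemetry.observe(): the state, without advancing time (a new reading comes with each control period).
- get_image(name): name is "scene" or "top" or "wrist"; returns a dict with "frame" (480x640x3 uint8, red, green, blue), "z_map" (480x640 float32, m along the optical axis (not along the pixel's ray), 0 where there is no reading), "vertical_fov" (degrees; the focal length in pixels is half the picture's height over the tangent of half this angle, whatever the lens; pixels are square), "cx", "cy" (the principal point, pixels), "eye" and "attitude" of the camera in the world; the wrist camera has in their place "mount" (4x4, takes a point from camera to tool coordinates, whose origin is the TCP and whose axes are the flange's). Camera axes: x right, y up, looking along -z (the intrinsics and any distortion apply to the point x, -y, -z); pixel columns grow to the right and rows downward; lengths in m; the calibration is good to about 2 mm. The wrist camera is an equidistant fisheye: a pixel r from the principal point sees the ray r / f radians off the axis. A picture is of the moment at which its call begins: read the wrist's pose just before it.
- env.close_job(): hands the job in; it is judged then, once.
The state is a dict: "time_s": time; "q": joint angles; "qvel": joint speeds; "joint_efforts": joint torques, N m; "position": TCP position; "tool_rot": TCP orientation; "ft_force": force on the tool from outside, world axes, zero at the start; "wrist_torque": the same for the moment, N m; "grip_width": finger opening in m; "gripper_force": force on a finger pad.
Only numpy, scipy, OpenCV 4.12 (cv2) and the standard library are available. Lean on these libraries where they do the work, as an engineer would, in place of code of your own. Each camera call takes 0.05 s, during which the arm holds its last target. There are 200 camera calls.

TASK

Draw the little metal tray with its four bite-size bread rolls up out of the wooden stand, keeping it level so that the rolls stay on it, then tip it nose down over the steel bowl, to about 45 degrees, so that all four rolls slide off into the bowl. Finish still holding the tray by its handle like that: raised and nose down over the bowl, clear of it, not put down or let go. Leave the bowl and the other things standing where they are.

Things in the scene. Friction and masses are not known exactly. Their poses are not given: they have to be found in the camera images.
- tray: Small metal tray, 126 x 84 mm, floor 3 mm, 17 mm high rims on both long sides and the back; the front (nose, +x) is open. 0.13 kg. Starts level in the stand, underside 100 mm up, nose away from the robot, handle towards it, overhanging free. Origin: centre of the body's underside; x from handle to nose, y across, z up.
- tray_grip (a point): Where to grip the flat steel handle (22 mm wide along y, 14 mm thick), which runs out level behind the tray from x = -65 to -162 mm: centre of its section, 117 mm behind the tray's origin, 9 mm above its underside. Nose heavy: grip across the width with 30 N or more. Axes as the tray's.
- tray_nose (a point): Middle of the open front edge of the tray floor, 63 mm ahead of the tray's origin (+x), 1.5 mm above its underside. Axes as the tray's.
- stand: Fixed wooden stand, base 112 x 116 mm; two upright cheeks (10 mm thick, 108 mm wide, 38 mm either side of centre along x) carry the tray on their tops, 100 mm up; prongs at both ends of each cheek rise to 122 mm beside the tray (92 mm between them). Its x points as the tray's. Origin: centre of the underside.
- bowl: Round footed steel bowl, loose, 191 mm across the rim, 146 mm high, inside floor about 32 mm up, sides sloping in from the rim to a floor about 60 mm across. 0.48 kg. Origin: centre of its underside, z up. It stands beside the stand, about 24 cm to its left or to its right (y).
- roll_1: One of four equal domed bread rolls, 34 mm across, 22 mm high, flat base, 15 g, standing in two rows of two on the tray. Origin: centre of its base, z up through the dome. The rolls slide on the tray floor from a slope of about 18 to 26 degrees, so carry it level and gently.
- roll_2: One of four equal domed bread rolls, 34 mm across, 22 mm high, flat base, 15 g, standing in two rows of two on the tray. Origin: centre of its base, z up through the dome. The rolls slide on the tray floor from a slope of about 18 to 26 degrees, so carry it level and gently.
- roll_3: One of four equal domed bread rolls, 34 mm across, 22 mm high, flat base, 15 g, standing in two rows of two on the tray. Origin: centre of its base, z up through the dome. The rolls slide on the tray floor from a slope of about 18 to 26 degrees, so carry it level and gently.
- roll_4: One of four equal domed bread rolls, 34 mm across, 22 mm high, flat base, 15 g, standing in two rows of two on the tray. Origin: centre of its base, z up through the dome. The rolls slide on the tray floor from a slope of about 18 to 26 degrees, so carry it level and gently.
- honey_jar: Bystander: glass jar 58 x 62 x 99 mm at the back, between stand and bowl, under the front of the wall cabinet, which begins about x = 0.66 and z = 0.45: keep wrist and arm out of it. Origin: centre of its underside.
- tea_light: Bystander: tea light 38 mm across, 17 mm high, near the front edge, between stand and bowl. Origin: centre of its underside.
- soup_tin: Bystander: tin 57 mm across, 72 mm high, to the right, beyond the tall cloth-covered thing (fixed, over 0.3 m high, about x 0.48 to 0.77, y -0.17 to -0.03). Origin: centre of its underside.

How it is judged:
By the outcome, as a careful person would: the job done as asked, in the order asked, and still so for the second after the job is handed in, while the arm keeps its last pose, push and grip.
It also fails if it takes over 45 s, if anything falls off the work surface, if the arm or the gripper's body presses on something with over 40 N, if the wrist force passes 120 N, or if a joint passes its speed limit or range.

## Working session

There is one attempt and no reset: what is moved stays moved. The work goes in short steps, Python scripts to look and compute and a tool call to move; the robot and the scene stay as the last step left them, time stands still between calls to the robot, and variables do not carry over. Pictures are saved under pics/ and viewed, at most 10 in all, crops included, and the job is handed in when it is done.

Besides the shell and the picture viewer there is one more tool, called after "Call:" in YAML: its name, and indented under it one key for each argument. apply_moves: Moves the arm, as the interface text tells. Its arguments: {"type":"object","properties":{"series":{"type":"array"},"grip_force":{"type":"number"}},"required":["series"]}

```bash
mkdir -p pics
cat > h.py <<'E'
import numpy as np,cv2
from rig import telemetry,get_image,env
def snap(n,fn):
    s=telemetry.observe();g=get_image(n);cv2.imwrite(fn,g["frame"][:,:,::-1]);g["s"]=s;return g
def cloud(g):
    f=240/np.tan(np.radians(g["vertical_fov"])/2)
    v,u=np.mgrid[0:480,0:640];z=g["z_map"]
    p=np.stack([(u-g["cx"])/f*z,-(v-g["cy"])/f*z,-z],-1)
    return p@np.array(g["attitude"]).T+np.array(g["eye"])
E
python3 - <<'E'
from h import *
for n in("scene","top"):
    g=snap(n,f"pics/{n}0.png");np.save(f"{n}.npy",cloud(g));print(n,g["eye"],g["vertical_fov"],g["cx"],g["cy"],[k for k in g])
s=telemetry.observe();print(s,env.pinch_z)
E
```

```text
scene [-0.23261484 -0.53213578  0.77059298] 42.62830541592099 319.39137079442963 235.43544277726812 ['frame', 'z_map', 'vertical_fov', 'cx', 'cy', 'eye', 'attitude', 's']
top [0.39977175 0.06259001 0.98158085] 50.15263104375371 318.3033363028908 239.68397298080885 ['frame', 'z_map', 'vertical_fov', 'cx', 'cy', 'eye', 'attitude', 's']
{'time_s': 0.1, 'q': array([ 5.51018301e+01,  2.18387104e+01,  7.43795531e+01, -2.19761636e-04,
        8.38588112e+01, -1.23355196e+01]), 'qvel': array([ 0.05076835, -0.14904087, -0.1167115 , -0.04605358, -0.03630103,
       -0.04479607]), 'joint_efforts': array([ 4.19221848e-03, -4.49219441e+01, -2.31657976e+01, -1.07460269e-04,
        3.65089378e-03, -1.23422475e-05]), 'position': array([0.21087718, 0.50768083, 0.23076376]), 'tool_rot': array([[-9.23460583e-01,  3.83692538e-01, -7.66491365e-04],
       [ 3.83693199e-01,  9.23459965e-01, -1.10548005e-03],
       [ 2.83659641e-04, -1.31496478e-03, -9.99999095e-01]]), 'ft_force': array([-0.59741491,  0.12172842, -0.09661946]), 'wrist_torque': array([-4.06016066e-05, -2.68028403e-04, -2.63136477e-02]), 'gripper_force': 0.0, 'grip_width': 0.0854108554309082} 0.0187
```

View pics/scene0.png

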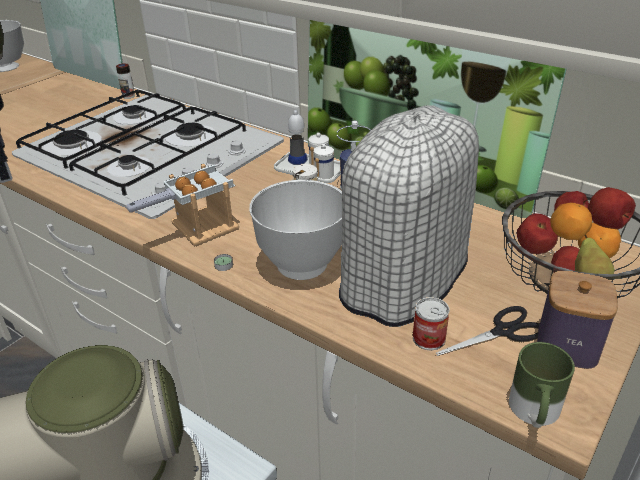

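View pics/top0.png

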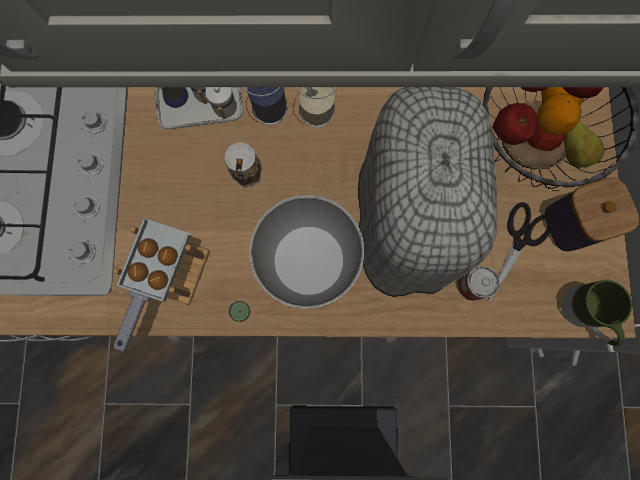

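The top view shows the tray around (155,260), its handle running to (122,345), the bowl at (307,250) and the tea light at (240,311). I'll measure these from the depth map.

Run:
```python
from h import *
P=np.load("top.npy")
m=np.zeros((480,640),bool);m[210:352,108:200]=1
# handle
H=m&(P[...,2]>.105)&(P[...,2]<.13)
hp=P[H]; 
yx=np.float32(hp[:,:2])
print("tray bbox", cv2.minAreaRect(yx))
H2=H.copy();H2[:304]=0
h=P[H2];print("handle n",len(h),np.median(h[:,2]),cv2.minAreaRect(np.float32(h[:,:2])), h[:,:2].mean(0))
vx=cv2.fitLine(np.float32(h[:,:2]),cv2.DIST_HUBER,0,.01,.01).ravel();print(vx,np.degrees(np.arctan2(vx[1],vx[0])))
print("end",h[h[:,0].argmin()])
F=P[210:300,108:200][(P[210:300,108:200,2]>.095)&(P[210:300,108:200,2]<.14)];print("body",cv2.minAreaRect(np.float32(F[:,:2])))
B=P[190:310,245:368].reshape(-1,3);r=B[(B[:,2]>.135)&(B[:,2]<.155)];print("bowl",cv2.minEnclosingCircle(np.float32(r[:,:2])),r[:,2].max())
for u,v in[(240,165),(240,311),(480,283),(155,225),(122,340),(130,320)]:print(u,v,P[v,u])
C=P[60:95];print("cabinet", C[(C[...,2]>.3)][:,[0,2]].min(0))
```

```text
tray bbox ((0.4843131899833679, 0.3687719702720642), (0.11232733726501465, 0.2230108380317688), 72.75650787353516)
handle n 665 0.11507538123797445 ((0.41779810190200806, 0.3910643458366394), (0.022699415683746338, 0.08283555507659912), 71.73472595214844) [0.41627354 0.38981973]
[ 0.9402963  -0.34035695  0.40966302  0.39197275] -19.89862
end [0.37745338 0.39493893 0.10570801]
body ((0.5256155729293823, 0.35661330819129944), (0.11229698359966278, 0.1393265724182129), 71.9368667602539)
bowl ((0.5594533681869507, 0.07338979840278625), 0.11973562836647034) 0.15486011728316562
240 165 [0.70400005 0.21365764 0.10128667]
240 311 [0.44761143 0.21851598 0.01651616]
480 283 [ 0.4966826  -0.21630391  0.06629162]
155 225 [0.59271919 0.3595377  0.10251574]
122 340 [0.39392515 0.39802351 0.11406771]
130 320 [0.42690132 0.38689138 0.1146107 ]
cabinet [0.39977175 0.30001814]
```

```bash
cat >> h.py <<'E'
from scipy.spatial.transform import Rotation as R
from scipy.optimize import least_squares
def Rt(yaw,al):  # tool rotation, tray yaw, forward tilt
    a,y=np.radians(al),np.radians(yaw)
    ex=np.array([np.cos(y),np.sin(y),0]);ey=np.array([-np.sin(y),np.cos(y),0])
    z=np.cos(a)*np.array([0,0,-1.])+np.sin(a)*ex
    return np.c_[np.cross(ey,z),ey,z]
def rows(p0,R0,p1,R1,n,op,smooth=False):
    p0,p1=np.array(p0),np.array(p1);rv=R.from_matrix(R0.T@R1).as_rotvec();p,Rc=p0,R0
    for i in range(1,n+1):
        s=i/n; s=s*s*(3-2*s) if smooth else s
        q=p0+s*(p1-p0);Rn=R0@R.from_rotvec(rv*s).as_matrix()
        d=Rc.T@(q-p)*1e3;w=np.degrees(R.from_matrix(Rc.T@Rn).as_rotvec())
        print("[%s,%g]"%(",".join("%.1f"%x for x in np.r_[d,w]),op),end=",");p,Rc=q,Rn
    print()
E
python3 - <<'E'
from h import *
P=np.load("top.npy")
u=[];g=P[185:315,240:375].reshape(-1,3)
c=np.array([.5,.085])
r=g[(g[:,2]>.138)&(g[:,2]<.15)]
def cost(x):return np.hypot(r[:,0]-x[0],r[:,1]-x[1])-.0945
s=least_squares(cost,[r[:,0].mean(),.09],loss="soft_l1",f_scale=.002);print("bowl",s.x,np.median(abs(s.fun)))
t=telemetry.observe()
gp=np.array([.420,.3905,.109]);Rg=Rt(-18,35);z=Rg[:,2]
pre=gp+.0187*z-.1*z; tcp=gp+.0187*z
print(pre,tcp);rows(t["position"],t["tool_rot"],pre,Rg,10,1)
E
```

```text
bowl [0.54124835 0.09038657] 0.0022838366055563247
[0.37565056 0.40491001 0.17559706] [0.43020092 0.38718552 0.09368186]
[-19.2,-3.2,5.5,-0.1,-3.5,-0.4,1],[-18.8,-3.3,6.7,-0.1,-3.5,-0.4,1],[-18.3,-3.5,7.8,-0.1,-3.5,-0.4,1],[-17.8,-3.6,8.9,-0.1,-3.5,-0.4,1],[-17.2,-3.8,9.9,-0.1,-3.5,-0.4,1],[-16.5,-4.0,11.0,-0.1,-3.5,-0.4,1],[-15.8,-4.1,11.9,-0.1,-3.5,-0.4,1],[-15.0,-4.3,12.9,-0.1,-3.5,-0.4,1],[-14.1,-4.4,13.7,-0.1,-3.5,-0.4,1],[-13.2,-4.5,14.6,-0.1,-3.5,-0.4,1],
```

Call:
apply_moves:
  series:
    - [-19,-3,5.5,0,-3.5,-0.4,1]
    - [-19,-3,6.5,0,-3.5,-0.4,1]
    - [-18,-3.5,8,0,-3.5,-0.4,1]
    - [-18,-3.5,9,0,-3.5,-0.4,1]
    - [-17,-4,10,0,-3.5,-0.4,1]
    - [-16.5,-4,11,0,-3.5,-0.4,1]
    - [-16,-4,12,0,-3.5,-0.4,1]
    - [-15,-4,13,0,-3.5,-0.4,1]
    - [-14,-4.5,14,0,-3.5,-0.4,1]
    - [-13,-4.5,14.5,0,-3.5,-0.4,1]
    - [0,0,0,0,0,0,1]
    - [0,0,0,0,0,0,1]

```text
time_s: 1.6
position: [0.3752, 0.4048, 0.1761]
tool_rot: [[-0.78, 0.322, 0.536], [0.254, 0.946, -0.2], [-0.572, -0.02, -0.82]]
ft_force: [-0.2, -1.0, -0.2]
grip_width: 0.0856
gripper_force: 0.0
```

Run:
```python
from h import *
t=telemetry.observe();print(t["position"],t["q"])
w=snap("wrist","pics/w1.png")
Rg=Rt(-18,35);tcp=np.array([.420,.3905,.109])+.0187*Rg[:,2]
rows(t["position"],t["tool_rot"],tcp,Rg,6,1)
f=240/np.radians(w["vertical_fov"]/2);f2=240/np.tan(np.radians(w["vertical_fov"]/2));print(w["vertical_fov"],f2)
# expected pixels of handle points
M=np.array(w["mount"]);ex=np.array([np.cos(np.radians(18)),-np.sin(np.radians(18)),0]);ey=np.array([-ex[1],ex[0],0]);o=np.array([.420,.3905,.109])+.117*ex
for l in[(-.162,0,.016),(-.117,0,.016),(-.065,0,.016),(-.063,.042,.02),(-.063,-.042,.02),(.063,.042,.02),(.063,-.042,.02)]:
    p=o-[0,0,.009]+ex*l[0]+ey*l[1]+[0,0,l[2]-0] ; p[2]=.1+l[2]
    pt=t["tool_rot"].T@(p-t["position"]);pc=np.linalg.inv(M)@np.r_[pt,1];x,y,z=pc[0],-pc[1],-pc[2]
    th=np.arctan2(np.hypot(x,y),z);ph=np.arctan2(y,x);print(l,round(w["cx"]+f2*th*np.cos(ph)),round(w["cy"]+f2*th*np.sin(ph)))
```

```text
[0.37519175 0.40475573 0.1760933 ] [ 49.33937076  24.07407161  89.21131093 -38.5301013   59.6240503
  -4.2475495 ]
[-0.0,0.5,16.8,-0.2,-0.0,-0.0,1],[-0.0,0.4,16.8,-0.2,-0.0,-0.0,1],[-0.0,0.3,16.8,-0.2,-0.0,-0.0,1],[-0.0,0.3,16.8,-0.2,-0.0,-0.0,1],[-0.0,0.2,16.8,-0.2,-0.0,-0.0,1],[-0.0,0.1,16.8,-0.2,-0.0,-0.0,1],
65.70646984690485 371.64829954431775
(-0.162, 0, 0.016) 326 205
(-0.117, 0, 0.016) 326 256
(-0.065, 0, 0.016) 327 298
(-0.063, 0.042, 0.02) 383 304
(-0.063, -0.042, 0.02) 270 303
(0.063, 0.042, 0.02) 368 362
(0.063, -0.042, 0.02) 286 361
```

View pics/w1.png

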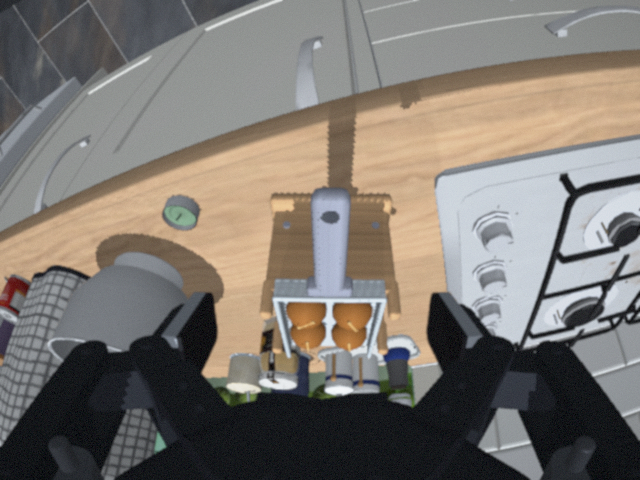

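The wrist view shows the handle end at (331,188), about 16 px from where I predicted, and the tray's back corners at (275,285) and (386,285). I'll check that against the wrist depth.

Run:
```python
from h import *
t=telemetry.observe();w=get_image("wrist");M=np.array(w["mount"])
f=240/np.tan(np.radians(w["vertical_fov"]/2));v,u=np.mgrid[0:480,0:640]
dx,dy=u-w["cx"],v-w["cy"];r=np.hypot(dx,dy)+1e-9;k=np.tan(np.minimum(r/f,1.4))/r*w["z_map"]
pc=np.stack([dx*k,-dy*k,-w["z_map"]],-1)
P=(pc@M[:3,:3].T+M[:3,3])@t["tool_rot"].T+t["position"]
for a,b in[(331,192),(331,230),(331,260),(331,285),(322,260),(340,260),(278,283),(383,283),(330,330),(400,150),(180,212)]:print(a,b,P[b,a].round(4))
h=P[188:285,300:360].reshape(-1,3);h=h[(h[:,2]>.1)&(h[:,2]<.13)];print(len(h),cv2.minAreaRect(np.float32(h[:,:2])),np.median(h[:,2]))
q=P[190:360,260:395].reshape(-1,3);q=q[(q[:,2]>.095)&(q[:,2]<.14)];print(cv2.minAreaRect(np.float32(q[:,:2])))
```

```text
331 192 [0.3765 0.4075 0.1079]
331 230 [0.3989 0.4004 0.1149]
331 260 [0.4262 0.3917 0.1155]
331 285 [0.4551 0.3825 0.1153]
322 260 [0.4247 0.3862 0.1154]
340 260 [0.4288 0.3969 0.1148]
278 283 [0.4577 0.3395 0.1044]
383 283 [0.482  0.4151 0.1038]
330 330 [0.5538 0.3501 0.1018]
400 150 [ 0.445   0.4473 -0.0005]
180 212 [0.4459 0.2227 0.0071]
3666 ((0.42319226264953613, 0.391793817281723), (0.04481378197669983, 0.10171163827180862), 71.84578704833984) 0.11436308051751432
((0.48260462284088135, 0.37315675616264343), (0.11258121579885483, 0.22623436152935028), 71.87705993652344)
```

Run:
```python
from h import *
t=telemetry.observe()
Rg=Rt(-18.1,35);tcp=np.array([.4185,.3935,.1085])+.0187*Rg[:,2];print(tcp)
rows(t["position"],t["tool_rot"],tcp,Rg,7,1)
```

```text
[0.42869512 0.39016772 0.09318186]
[0.3,0.7,14.3,-0.2,-0.0,0.0,1],[0.3,0.7,14.3,-0.2,-0.0,0.0,1],[0.3,0.6,14.3,-0.2,-0.0,0.0,1],[0.3,0.6,14.3,-0.2,-0.0,0.0,1],[0.3,0.5,14.3,-0.2,-0.0,0.0,1],[0.3,0.5,14.3,-0.2,-0.0,0.0,1],[0.3,0.4,14.3,-0.2,-0.0,0.0,1],
```

Call:
apply_moves:
  series:
    - [0.3,0.7,14.3,-0.2,0,0,1]
    - [0.3,0.7,14.3,-0.2,0,0,1]
    - [0.3,0.6,14.3,-0.2,0,0,1]
    - [0.3,0.6,14.3,-0.2,0,0,1]
    - [0.3,0.5,14.3,-0.2,0,0,1]
    - [0.3,0.5,14.3,-0.2,0,0,1]
    - [0.3,0.4,14.3,-0.2,0,0,1]
    - [0,0,0,0,0,0,1]
    - [0,0,0,0,0,0,1]

```text
time_s: 2.82
position: [0.4292, 0.3897, 0.0928]
tool_rot: [[-0.779, 0.309, 0.545], [0.253, 0.951, -0.177], [-0.573, -0.0, -0.819]]
ft_force: [-0.6, -0.8, -0.1]
grip_width: 0.0852
gripper_force: 0.0
```

Call:
apply_moves:
  series:
    - [0,0,0,0,0,0,0.6]
    - [0,0,0,0,0,0,0.45]
    - [0,0,0,0,0,0,0.38]
    - [0,0,0,0,0,0,0.32]
    - [0,0,0,0,0,0,0.28]
    - [0,0,0,0,0,0,0.24]
    - [0,0,0,0,0,0,0.2]
    - [0,0,0,0,0,0,0.1]
    - [0,0,0,0,0,0,0]
    - [0,0,0,0,0,0,0]
  grip_force: 60

```text
time_s: 4.08
position: [0.4291, 0.3897, 0.0926]
tool_rot: [[-0.779, 0.309, 0.545], [0.253, 0.951, -0.178], [-0.573, -0.001, -0.819]]
ft_force: [-1.4, 1.2, 0.9]
grip_width: 0.0211
gripper_force: 58.5
```

Call:
apply_moves:
  series:
    - [-1.1,0,-1.6,0,0,0,0]
    - [-2.9,0,-4.1,0,0,0,0]
    - [-4.6,0,-6.6,0,0,0,0]
    - [-5.7,0,-8.2,0,0,0,0]
    - [-4.6,0,-6.6,0,0,0,0]
    - [-2.9,0,-4.1,0,0,0,0]
    - [-1.1,0,-1.6,0,0,0,0]
    - [0,0,0,0,0,0,0]
    - [0,0,0,0,0,0,0]

```text
time_s: 5.2
position: [0.429, 0.3896, 0.1323]
tool_rot: [[-0.78, 0.309, 0.545], [0.253, 0.951, -0.178], [-0.573, -0.001, -0.82]]
ft_force: [0.6, 0.3, -1.9]
grip_width: 0.0211
gripper_force: 58.7
```

Run:
```python
from h import *
t=telemetry.observe();print(t["position"],t["tool_rot"],t["grip_width"],t["wrist_torque"],t["ft_force"])
w=snap("wrist","pics/w2.png");g=snap("scene","pics/s2.png")
a=cv2.imread("pics/w2.png")[150:450,160:480];b=cv2.imread("pics/s2.png")[110:260,110:270]
cv2.imwrite("pics/c2.png",np.hstack([cv2.resize(a,(427,400)),cv2.resize(b,(373,400)[:2])]))
M=np.array(w["mount"]);f=240/np.tan(np.radians(w["vertical_fov"]/2));v,u=np.mgrid[0:480,0:640]
dx,dy=u-w["cx"],v-w["cy"];r=np.hypot(dx,dy)+1e-9;k=np.tan(np.minimum(r/f,1.4))/r*w["z_map"]
P=(np.stack([dx*k,-dy*k,-w["z_map"]],-1)@M[:3,:3].T+M[:3,3])@t["tool_rot"].T+t["position"]
np.save("w2.npy",P)
```

```text
[0.42902381 0.3895557  0.13227039] [[-0.77972523  0.30910595  0.54450167]
 [ 0.25275235  0.95102695 -0.17794381]
 [-0.57283925 -0.0011232  -0.81966696]] 0.021058672991532655 [ 0.20622691  0.50731057 -0.00520697] [ 0.57701609  0.30191065 -1.94009481]
```

View pics/c2.png

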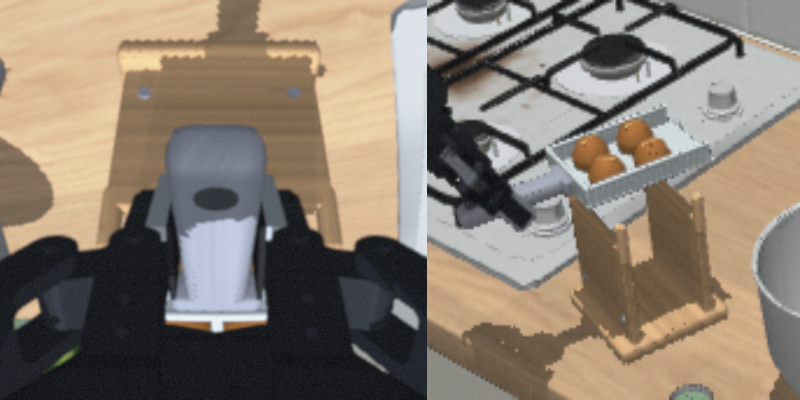

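The tray is held above the stand with all four rolls on it. Next I'll swing it smoothly to the bowl while finishing the lift.

Run:
```python
from h import *
t=telemetry.observe()
ex=np.array([1,-1,0])/2**.5;nose=np.array([.541,.0905,.2015])-.03*ex
R1=Rt(-45,35);g=nose-.18*ex+[0,0,.0075];tcp=g+.0187*R1[:,2];print(g,tcp)
rows(t["position"],Rt(-18.1,35),tcp,R1,24,0,True)
```

```text
[0.39250758 0.23899242 0.209     ] [0.40009192 0.23140808 0.19368186]
[-0.3,-0.8,-0.2,0.1,-0.0,0.1,0],[-0.8,-2.3,-0.6,0.2,-0.0,0.3,0],[-1.3,-3.7,-0.9,0.4,0.0,0.5,0],[-1.7,-4.9,-1.1,0.5,0.0,0.7,0],[-2.2,-6.0,-1.3,0.6,-0.0,0.8,0],[-2.6,-7.0,-1.5,0.7,0.0,1.0,0],[-3.1,-7.8,-1.5,0.8,0.0,1.1,0],[-3.5,-8.4,-1.6,0.8,-0.0,1.2,0],[-3.9,-8.9,-1.5,0.9,0.0,1.3,0],[-4.3,-9.2,-1.5,0.9,-0.0,1.3,0],[-4.6,-9.4,-1.4,0.9,0.0,1.4,0],[-4.9,-9.5,-1.2,1.0,-0.0,1.4,0],[-5.2,-9.3,-1.1,1.0,0.0,1.4,0],[-5.3,-9.1,-0.9,0.9,0.0,1.4,0],[-5.4,-8.7,-0.7,0.9,-0.0,1.3,0],[-5.3,-8.3,-0.6,0.9,-0.0,1.3,0],[-5.2,-7.6,-0.4,0.8,-0.0,1.2,0],[-4.9,-6.9,-0.3,0.8,0.0,1.1,0],[-4.5,-6.1,-0.2,0.7,0.0,1.0,0],[-4.0,-5.2,-0.1,0.6,-0.0,0.8,0],[-3.3,-4.2,-0.0,0.5,-0.0,0.7,0],[-2.5,-3.1,0.0,0.4,0.0,0.5,0],[-1.6,-1.9,0.0,0.2,0.0,0.3,0],[-0.6,-0.7,0.0,0.1,-0.0,0.1,0],
```

Call:
apply_moves:
  series:
    - [-0.3,-0.8,-0.2,0.1,0,0.1,0]
    - [-0.8,-2.3,-0.6,0.2,0,0.3,0]
    - [-1.3,-3.7,-0.9,0.4,0,0.5,0]
    - [-1.7,-4.9,-1.1,0.5,0,0.7,0]
    - [-2.2,-6,-1.3,0.6,0,0.8,0]
    - [-2.6,-7,-1.5,0.7,0,1,0]
    - [-3.1,-7.8,-1.5,0.8,0,1.1,0]
    - [-3.5,-8.4,-1.6,0.8,0,1.2,0]
    - [-3.9,-8.9,-1.5,0.9,0,1.3,0]
    - [-4.3,-9.2,-1.5,0.9,0,1.3,0]
    - [-4.6,-9.4,-1.4,0.9,0,1.4,0]
    - [-4.9,-9.5,-1.2,1,0,1.4,0]

```text
time_s: 6.8
position: [0.4145, 0.31, 0.1638]
tool_rot: [[-0.697, 0.525, 0.488], [0.43, 0.851, -0.302], [-0.573, -0.001, -0.819]]
ft_force: [-0.6, -0.4, -1.7]
grip_width: 0.0212
gripper_force: 58.7
```

Call:
apply_moves:
  series:
    - [-5.2,-9.3,-1.1,1,0,1.4,0]
    - [-5.3,-9.1,-0.9,0.9,0,1.4,0]
    - [-5.4,-8.7,-0.7,0.9,0,1.3,0]
    - [-5.3,-8.3,-0.6,0.9,0,1.3,0]
    - [-5.2,-7.6,-0.4,0.8,0,1.2,0]
    - [-4.9,-6.9,-0.3,0.8,0,1.1,0]
    - [-4.5,-6.1,-0.2,0.7,0,1,0]
    - [-4,-5.2,-0.1,0.6,0,0.8,0]
    - [-3.3,-4.2,0,0.5,0,0.7,0]
    - [-2.5,-3.1,0,0.4,0,0.5,0]
    - [-1.6,-1.9,0,0.2,0,0.3,0]
    - [-0.6,-0.7,0,0.1,0,0.1,0]

```text
time_s: 8.3
position: [0.4002, 0.2317, 0.1945]
tool_rot: [[-0.578, 0.709, 0.404], [0.58, 0.705, -0.407], [-0.573, -0.001, -0.819]]
ft_force: [0.3, -0.5, -2.2]
grip_width: 0.0212
gripper_force: 58.7
```

Call:
apply_moves:
  series:
    - [0,0,0,0,0,0,0]
    - [0,0,0,0,0,0,0]

```text
time_s: 8.55
position: [0.4002, 0.2319, 0.1944]
tool_rot: [[-0.579, 0.709, 0.404], [0.58, 0.706, -0.407], [-0.573, -0.002, -0.819]]
ft_force: [-0.5, 0.7, -1.6]
grip_width: 0.0209
gripper_force: 58.7
```

Run:
```python
from h import *
t=telemetry.observe();print(t["position"],t["tool_rot"].round(3),t["q"].round(1))
g=snap("top","pics/t3.png");np.save("top3.npy",cloud(g))
s=snap("scene","pics/s3.png");a=g["frame"][150:350,150:390,::-1];b=s["frame"][110:310,130:370,::-1]
cv2.imwrite("pics/c3.png",np.hstack([cv2.resize(x,(400,333)) for x in(a,b)]))
```

```text
[0.40017584 0.23186002 0.1943931 ] [[-0.579  0.709  0.404]
 [ 0.58   0.706 -0.407]
 [-0.573 -0.002 -0.819]] [ 33.5  16.9  97.5 -38.8  63.9   5.7]
```

View pics/c3.png

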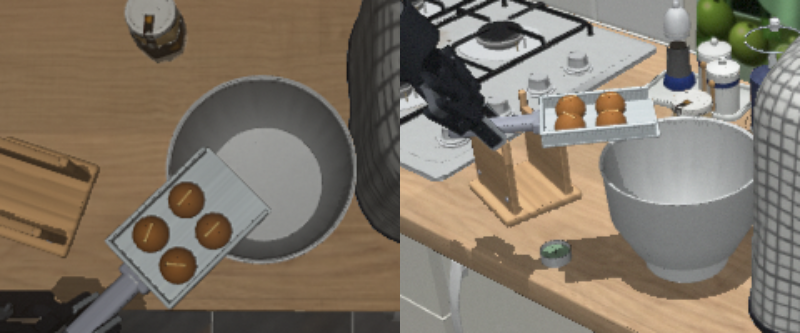

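All four rolls are still on the tray, with its nose over the near half of the bowl (crop 237,180; bowl centre about 260,170). I'll check that it's level and exactly where it sits before tipping.

Run:
```python
from h import *
P=np.load("top3.npy")
# crop px -> full: u=150+x*.6, v=150+y*.6
for n,x,y in[("nose",235,178),("noseL",212,160),("noseR",258,210),("mid",190,230),("floorfront",218,190)]:
    print(n,P[int(150+y*.6),int(150+x*.6)].round(4))
ex=np.array([1,-1])/2**.5;ey=np.array([1,1])/2**.5
q=P[230:340,210:315].reshape(-1,3);q=q[(q[:,2]>.192)&(q[:,2]<.208)]
o=np.array([.5212,.1117]);l=np.c_[(q[:,:2]-o)@ex,(q[:,:2]-o)@ey]
m=(abs(l[:,1])<.036)&(l[:,0]>-.12)&(l[:,0]<.02);A=np.c_[l[m],np.ones(m.sum())];c=np.linalg.lstsq(A,q[m,2],rcond=None)[0]
print(m.sum(),"slopes deg",np.degrees(np.arctan(c[:2])),c[2],"nose x",np.percentile(l[m,0],[1,99]))
r=P[185:315,240:375].reshape(-1,3);r=r[(r[:,2]>.138)&(r[:,2]<.15)&(r[:,1]>-.015)]
f=least_squares(lambda x:np.hypot(r[:,0]-x[0],r[:,1]-x[1])-.0945,[.54,.09],loss="soft_l1",f_scale=.001);print("bowl",f.x)
t=telemetry.observe();R0=t["tool_rot"];p=t["position"]
# rotate about nose 45 deg in 24 rows, and raise nose 15 mm
exw=np.r_[ex,0];gp=p-.0187*R0[:,2];nose=gp+.18*exw-[0,0,.0075];print("nose",nose)
ax=np.array([ex[1]*-1*-1,0,0]);yw=np.array([-exw[1],exw[0],0])
pr,Rp=p,R0
for i in range(1,19):
    D=R.from_rotvec(np.radians(2.5*i)*yw).as_matrix();pn=nose+D@(p-nose);Rn=D@R0
    print("[%s]"%",".join("%.1f"%x for x in np.r_[Rp.T@(pn-pr)*1e3,np.degrees(R.from_matrix(Rp.T@Rn).as_rotvec()),0]),end=",");pr,Rp=pn,Rn
print(pn,Rn.round(2))
```

```text
nose [0.5222 0.1126 0.2056]
noseL [0.5377 0.1344 0.2049]
noseR [0.4916 0.0924 0.2043]
mid [0.473  0.1527 0.2056]
floorfront [0.5102 0.1295 0.2021]
2215 slopes deg [-0.1124717  -0.04122602] 0.20423563084111007 nose x [-0.11933899  0.00115266]
bowl [0.54054186 0.09164913]
nose [0.51990745 0.11218858 0.20220573]
[-4.1,-0.0,-6.2,0.0,2.5,-0.0,0.0],[-4.1,-0.0,-6.2,0.0,2.5,-0.0,0.0],[-4.1,-0.0,-6.2,0.0,2.5,-0.0,0.0],[-4.1,-0.0,-6.2,0.0,2.5,-0.0,0.0],[-4.1,-0.0,-6.2,0.0,2.5,-0.0,0.0],[-4.1,-0.0,-6.2,0.0,2.5,-0.0,0.0],[-4.1,-0.0,-6.2,0.0,2.5,-0.0,0.0],[-4.1,-0.0,-6.2,0.0,2.5,-0.0,0.0],[-4.1,-0.0,-6.2,0.0,2.5,-0.0,0.0],[-4.1,-0.0,-6.2,0.0,2.5,-0.0,0.0],[-4.1,-0.0,-6.2,0.0,2.5,-0.0,0.0],[-4.1,-0.0,-6.2,0.0,2.5,-0.0,0.0],[-4.1,-0.0,-6.2,0.0,2.5,-0.0,0.0],[-4.1,-0.0,-6.2,0.0,2.5,-0.0,0.0],[-4.1,-0.0,-6.2,0.0,2.5,-0.0,0.0],[-4.1,-0.0,-6.2,0.0,2.5,-0.0,0.0],[-4.1,-0.0,-6.2,0.0,2.5,-0.0,0.0],[-4.1,-0.0,-6.2,0.0,2.5,-0.0,0.0],[0.43132554 0.20070175 0.31637276] [[-0.7   0.71 -0.12]
 [ 0.7   0.71  0.12]
 [ 0.17 -0.   -0.98]]
```

Call:
apply_moves:
  series:
    - [-2,0,-3.1,0,1.25,0,0]
    - [-4.1,0,-6.2,0,2.5,0,0]
    - [-4.1,0,-6.2,0,2.5,0,0]
    - [-4.1,0,-6.2,0,2.5,0,0]
    - [-4.1,0,-6.2,0,2.5,0,0]
    - [-4.1,0,-6.2,0,2.5,0,0]
    - [-4.1,0,-6.2,0,2.5,0,0]
    - [-4.1,0,-6.2,0,2.5,0,0]
    - [-4.1,0,-6.2,0,2.5,0,0]
    - [-4.1,0,-6.2,0,2.5,0,0]

```text
time_s: 9.9
position: [0.4081, 0.2239, 0.2643]
tool_rot: [[-0.693, 0.708, 0.136], [0.695, 0.706, -0.137], [-0.193, -0.001, -0.981]]
ft_force: [-0.6, -0.7, -2.2]
grip_width: 0.0207
gripper_force: 58.7
```

Call:
apply_moves:
  series:
    - [-4.1,0,-6.2,0,2.5,0,0]
    - [-4.1,0,-6.2,0,2.5,0,0]
    - [-4.1,0,-6.2,0,2.5,0,0]
    - [-4.1,0,-6.2,0,2.5,0,0]
    - [-4.1,0,-6.2,0,2.5,0,0]
    - [-4.1,0,-6.2,0,2.5,0,0]
    - [-4.1,0,-6.2,0,2.5,0,0]
    - [-4.1,0,-6.2,0,2.5,0,0]
    - [-2.1,0,-3.1,0,1.25,0,0]

```text
time_s: 11.02
position: [0.4318, 0.2003, 0.3177]
tool_rot: [[-0.695, 0.709, -0.123], [0.698, 0.705, 0.123], [0.174, -0.0, -0.985]]
ft_force: [0.4, 0.5, -0.8]
grip_width: 0.0214
gripper_force: 58.7
```

Call:
apply_moves:
  series:
    - [0,0,0,0,0,0,0]
    - [0,0,0,0,0,0,0]
    - [0,0,0,0,0,0,0]
    - [0,0,0,0,0,0,0]
    - [0,0,0,0,0,0,0]
    - [0,0,0,0,0,0,0]

```text
time_s: 11.78
position: [0.4314, 0.2007, 0.3171]
tool_rot: [[-0.695, 0.709, -0.124], [0.698, 0.705, 0.122], [0.174, -0.001, -0.985]]
ft_force: [0.1, 0.2, -1.6]
grip_width: 0.0214
gripper_force: 58.7
```

Run:
```python
from h import *
t=telemetry.observe();print(t["position"],t["tool_rot"].round(3),t["ft_force"],t["grip_width"],t["time_s"])
g=snap("top","pics/t4.png");np.save("top4.npy",cloud(g))
s=snap("scene","pics/s4.png");a=g["frame"][150:350,150:390,::-1];b=s["frame"][110:310,130:370,::-1]
cv2.imwrite("pics/c4.png",np.hstack([cv2.resize(x,(400,333)) for x in(a,b)]))
```

```text
[0.43140528 0.20068466 0.31713043] [[-0.695  0.709 -0.124]
 [ 0.698  0.705  0.122]
 [ 0.174 -0.001 -0.985]] [ 0.13494418  0.16464056 -1.58796995] 0.021376652552722336 11.775
```

View pics/c4.png

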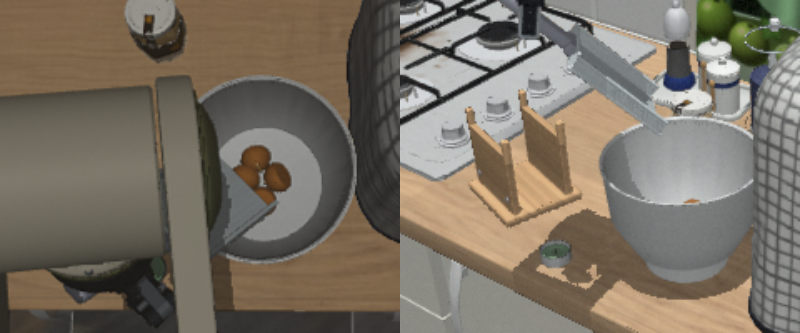

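The top view shows all four rolls in the bowl, at about (256,157), (278,177), (247,175) and (263,197). The tray is empty, nose down above the rim, and the bowl hasn't moved.

```bash
python3 -c "
from rig import env
print(env.close_job())"
```

```text
the job is handed in; nothing more can be done
None
```

The job is handed in: all four rolls are in the steel bowl, and the arm still holds the empty tray nose down at about 45°, clear of the bowl; nothing else appears to have moved.

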